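# Feel along the paper trimmer's rail for the tight spot

## Robot

A 6-joint arm with a two-finger parallel gripper is mounted at the origin on the work surface. World frame = base frame: x ahead of the robot, y to its left, z up, the work surface at z = 0. Lengths are in mm, angles in rad, forces in N, time in s.
With the tool pointing down it reaches from about 300 to 775 mm from the base axis. Payload 14.6 kg.
Tool frame: the origin (TCP) lies at the very end of the fingers, on their centre line; the grasp point (between the pads) lies 19 mm behind it (grip_point_offset is the distance from the TCP to the grasp point, in mm); z points along the fingers, y is the line along which they close (so a half turn about z gives the same grasp; the last joint's range is limited). The gripper opens to 94 mm and grips with 3 to 60 N. Pads are 16 mm wide; open, the fingers measure 119 mm over their backs; the gripper's body (75 mm by 177 mm) begins 78 mm behind the grasp point.
Start: joints at [-1.22, 0.3, 1.521, -0, 1.321, -0.067], TCP at [223.155, -502.684, 205.446] pointing down, gripper open.
Joint ranges: [-3.03, 3.03], [-0.79, 2.21], [0.23, 2.52], [-1.04, 4.18], [0, 3.07], [-2.55, 2.55]. Speed limits (rad/s): [2.22, 2.22, 2.57, 3.14, 3.14, 3.14].

## Interface

Orientations are given as [roll, pitch, yaw] about the fixed x, y, z axes, in that order (R = Rz(yaw) Ry(pitch) Rx(roll)).
In Python, from cell import read_state, camera, camera_info, sign_off, grip_point_offset gives the robot as it stands.
- The arm moves only by the shell command python3 -m handwheel 'ROWS' [FORCE]. ROWS is text: rows parted by semicolons, each of 5 numbers parted by spaces: the shift along the world's x, y, z in units of 40 mm (1.0 is 40 mm), then the turn about the world's z in units of 5 degrees (1.0 is 5 degrees), then the closure, from 0 (fully open) to 1 (shut). In form: dx dy dz yaw gripper; .... A call has 1 to 12 rows; each row shifts and turns the commanded pose from where the row before left it; what a row does not reach is not made up. A row lasts 1/12 s, in which the tool goes at most 41.7 mm and 7.16 degrees, less where a joint would pass 70% of its speed; a pose out of reach is approached as far as the arm can. A call is refused whole if a number of a shift passes 1 or a number of a turn 1, either way. A call with a gripper value outside its range is refused whole. The fingers move at their own pace and stop on an object; FORCE is the grip in N (left out, the last holds). Time passes only in rows, so rows that do not move let the fingers close. It gives the time, the measured TCP pose, the force, the opening and the grip force at its end, in the units of the state.
- read_state(): the state, without advancing time (a new reading comes with each control period).
- camera(name): name is "side" or "top" or "wrist"; returns (picture, depth): 384x512x3 uint8, red, green, blue; 384x512 float32, mm along the optical axis (not along the pixel's ray), 0 where there is no reading.
- camera_info(name): a dict with "intrinsics" (3x3 intrinsics, pixels), "world_from_camera" (4x4, takes a point from camera to world coordinates). Camera axes: x right, y down, z forward; pixel columns grow to the right and rows downward; lengths in mm; the calibration is good to about 2 mm. The wrist camera is an equidistant fisheye: a pixel r from the principal point sees the ray r / f radians off the axis. A picture is of the moment at which its call begins: read the wrist's pose just before it. camera_info takes no time and is no camera call; for the wrist camera it gives the pose at the moment of the call.
- sign_off(): hands the job in; it is judged then, once.
The state is a dict: "clock": time; "joints": joint angles; "qd": joint speeds; "effort": joint torques, N m; "eef_pos": TCP position; "eef_rot": TCP orientation; "wrist_force": force on the tool from outside, world axes, zero at the start; "moment": the same for the moment, N m; "finger_gap": finger opening in mm; "finger_force": force on a finger pad.
Only numpy, scipy, OpenCV 4.12 (cv2) and the standard library are available. Lean on these libraries where they do the work, as an engineer would, in place of code of your own. Each camera call takes 0.05 s, during which the arm holds its last target. There are 200 camera calls.

## Task

The cutting head of the rotary paper trimmer drags somewhere on its rail. Stroke it slowly and gently along its whole travel, first up to the left-hand stop and then back to the right-hand stop, without pressing the blade down, and feel where it runs stiffest; then leave the head standing on that stiffest spot, let go of it, so that the rail can be cleaned there, and leave the other things on the table alone.

Things in the scene. Friction and masses are not known exactly. Their poses are not given: they have to be found in the camera images.
- trimmer: rotary paper trimmer screwed down on the table: grey board 260 x 470 mm, top 18 mm above the table. Origin on the table under the middle of its guide rail; z up, y along the rail (towards the left-hand stop), board reaching 215 mm to -x (towards the robot) and 45 mm to +x
- rail: aluminium guide rail, 16 mm wide, 18 mm high, 430 mm long along its own y; origin at its middle, 47 mm above the table. Two paint flecks stick under it, unseen: the saddle's middle meets them between y = -64 and +109 mm. The light one adds about 4 N of drag (+-12 mm), the worst about 13 N (+-17 mm); drag peaks 6 to 8 mm before the fleck in either direction of travel, so the fleck is half-way between
- carriage: black saddle, 80 mm long (y), 44 mm wide, on the rail; origin on the rail's axis at the saddle's middle, axes as the trimmer's. Its origin is at y = -159 mm in the trimmer's frame when it touches the right-hand stop, +159 mm at the left-hand stop; it starts 10 to 60 mm from the right-hand stop. Clean rail drags 1.5 N; a sprung shoe under its middle rides over the flecks (which may lie close together); it stays where it is left
- grip (a joint): how far the cutting head is pressed down on the carriage (m): 0 up, blade clear of the cutting strip; 0.006 fully down. Spring 4 N to begin, 0.8 N more per mm. The head is a grey cover plate 50 x 76 mm, top 79 mm above the table, and on it the upright black grip to hold: 24 mm wide (x), 44 mm long (y, along the rail), from 79 to 114 mm above the table
- grip_mid (a point): point in the middle of the black grip, 102 mm above the table, straight above the carriage's origin; axes as the trimmer's
- left_stop: black end block at the rail's left end (robot's left, +y), 50 mm wide, 28 mm long, top 64 mm above the table, with a 6 mm rubber buffer on its inner side that gives 1 mm for 4 N, 5 mm at most; origin at the middle of the buffer's face, 199 mm from the rail's middle, 47 mm above the table
- right_stop: the same end block, with its buffer, at the rail's right end (-y)
- tin_large: bystander: paint tin, 104 mm across, 120 mm high, origin under its centre
- tin_small: bystander: paint tin, 74 mm across, 90 mm high, origin under its centre
- water_bottle: bystander: blue bottle, 80 mm across, 270 mm high, origin under its centre
- brush_jar: bystander: jar of brushes, jar 72 mm across, 100 mm high, brushes up to 280 mm high, origin under its centre
- tape_roll: bystander: roll of paper tape lying flat on the trimmer's board, 90 mm across, 25 mm high, origin under its centre
- flat_brush: bystander: flat varnish brush, 175 mm long along its x, 46 mm wide, 11 mm thick, lying on the trimmer's board; origin on its underside
- dip_pot: bystander: small aluminium pot, 52 mm across, 46 mm high, on the table beyond the rail; origin under its centre

How it is judged (in metres and radians):
On the way, in this order (a step that is already met when the one before it is completed fails the run):
1. the carriage has been run up to the left-hand stop (within 4 mm) (y of carriage in the frame of trimmer above 0.155 m), for 0.1 s.
2. then the carriage has been run back to the right-hand stop (within 4 mm) (y of carriage in the frame of trimmer below -0.155 m), for 0.1 s.
At the end, for the whole second after the job is handed in: the carriage stands still on the stiffest spot, within about 10 mm of it (its shoe pinched on the worst fleck with more than 11 N), the cutting head up and let go (contact force between carriage and rail above 11 N and linear speed of carriage below 0.005 m/s and value of joint grip below 0.002 m); the robot touches nothing.
It fails at once if the carriage was rammed into an end stop (more than 25 N) (contact force between carriage and left_stop above 25 N or contact force between carriage and right_stop above 25 N).
It fails at once if the blade was pressed down (head more than 4.5 mm down) (value of joint grip above 0.0045 m).
It fails at once if the carriage was rushed (faster than 0.35 m/s) (linear speed of carriage above 0.35 m/s).
It fails at once if a bystander was moved by more than 30 mm (distance of any of tin_large, tin_small, water_bottle, brush_jar, tape_roll, flat_brush, dip_pot from where it was at the start of the episode above 0.03 m).
It also fails if it takes over 67 s, if anything falls off the work surface, if the arm or the gripper's body presses on something with over 40 N, if the wrist force passes 120 N, or if a joint passes its speed limit or range.

## Working session

There is one attempt and no reset: what is moved stays moved. The work goes in short steps, Python scripts to look and compute and a shell command to move; the robot and the scene stay as the last step left them, time stands still between calls to the robot, and variables do not carry over. Pictures are saved under pics/ and viewed, at most 10 in all, crops included, and the job is handed in when it is done.

```bash
mkdir -p pics
python3 - <<'E'
from cell import *
import cv2,numpy as np
for n in("top","side"):
    p,d=camera(n); cv2.imwrite(f"pics/{n}0.png",p[:,:,::-1]); np.save(f"pics/{n}0.npy",d)
    print(n,camera_info(n))
print(read_state(),grip_point_offset)
E
```

```text
top {'intrinsics': array([[481.4838007 ,   0.        , 253.03938364],
       [  0.        , 481.4838007 , 188.41310208],
       [  0.        ,   0.        ,   1.        ]]), 'world_from_camera': array([[ 2.20903552e-02, -9.98433391e-01,  5.14079784e-02,
         4.45267959e+02],
       [-9.99742533e-01, -2.23275134e-02, -4.04348240e-03,
        -2.73787166e+01],
       [ 5.18496017e-03, -5.13054206e-02, -9.98669550e-01,
         1.53175542e+03],
       [ 0.00000000e+00,  0.00000000e+00,  0.00000000e+00,
         1.00000000e+00]])}
side {'intrinsics': array([[414.50551643,   0.        , 254.04499203],
       [  0.        , 414.50551643, 188.18272003],
       [  0.        ,   0.        ,   1.        ]]), 'world_from_camera': array([[-8.88176461e-01, -3.13100430e-01,  3.36319334e-01,
         1.08578479e+02],
       [-4.59451084e-01,  6.16078763e-01, -6.39805954e-01,
         7.61728112e+02],
       [-6.87568010e-03, -7.22782871e-01, -6.91040987e-01,
         9.55592557e+02],
       [ 0.00000000e+00,  0.00000000e+00,  0.00000000e+00,
         1.00000000e+00]])}
{'clock': 0.1, 'joints': array([-1.21960051e+00,  3.00434234e-01,  1.52151779e+00,  5.58947905e-06,
        1.32069395e+00, -6.66131253e-02]), 'qd': array([-0.00303562, -0.00174546, -0.0025569 ,  0.00210321, -0.00112769,
       -0.0015045 ]), 'effort': array([ 1.40639506e-03, -5.32645333e+01, -3.53281403e+01,  7.09078484e-02,
        2.34941411e-02, -9.20383377e-05]), 'eef_pos': array([ 223.07867093, -502.47220391,  204.93332393]), 'eef_rot': array([-3.14054203e+00, -7.55148954e-05,  4.17807515e-01]), 'wrist_force': array([ 0.94603223, -0.93630332, -0.51307562]), 'moment': array([-0.02682619,  0.01711151, -0.00725611]), 'finger_force': 0.0, 'finger_gap': 94.22077256403956} 18.8
```

View pics/top0.png

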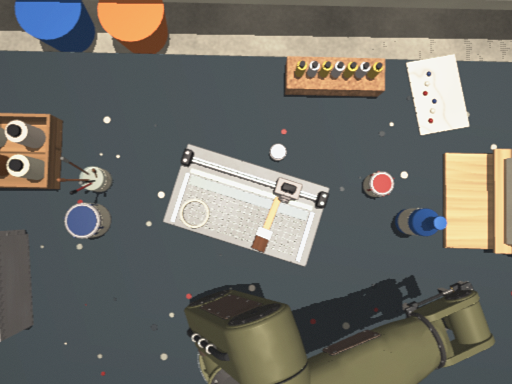

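View pics/side0.png

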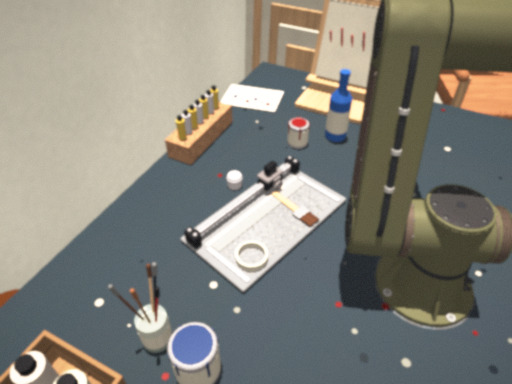

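The top view shows the stops near (187,157) and (321,200), and the head near (288,188). The dip pot is at (278,152), the tape at (194,213) and the brush at (266,225). I'll enlarge the rail.

Run:
```python
import cv2
p=cv2.imread("pics/top0.png")[140:220,170:340]
cv2.imwrite("pics/crop0.png",cv2.resize(p,None,fx=4.7,fy=4.7,interpolation=cv2.INTER_CUBIC))
```

```text
(no output)
```

View pics/crop0.png

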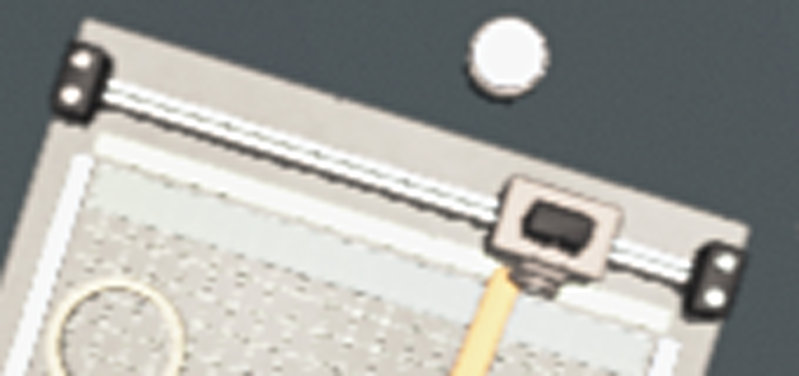

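The crop shows the left block's bolts centred at (77,77), the right block's at (719,279), and the black grip's top at (560,225).

```bash
cat > h.py <<'E'
from cell import *
import numpy as np
def px(name,u,v,z):
    c=camera_info(name);K=c["intrinsics"];T=c["world_from_camera"]
    r=T[:3,:3]@np.linalg.solve(K,[u,v,1]);o=T[:3,3];return o+r*(z-o[2])/r[2]
E
python3 - <<'E'
from h import *
f=lambda u,v,z:px("top",170+(u+.5)/4.7-.5,140+(v+.5)/4.7-.5,z)
L=f(77,77,66);R=f(719,279,66);G=f(560,225,114);P=f(509,55,46)
print(L,R,G,P,np.linalg.norm(L-R)) # expect 2*(199+6+14)=438
m=(L+R)/2;d=(L-R)[:2];d/=np.linalg.norm(d);print(m,d,np.degrees(np.arctan2(-d[0],d[1])))
print("grip along",(G-m)[:2]@d,"across",(G-m)[0]*d[1]-(G-m)[1]*d[0])
print("corner pts",m[:2]+.159*1e3*d,m[:2]-159*d)
d0=np.load("pics/top0.npy");print("depth grip",d0[186:191,287:293].min())
E
```

```text
[615.35281662 173.78001525  66.        ] [ 493.26051075 -245.89132514   66.        ] [ 523.36382122 -138.39185378  114.        ] [ 638.73411395 -107.98532836   46.        ] 437.07043493761535
[554.30666369 -36.05565495  66.        ] [0.2793424  0.96019155] -16.220961236168534
grip along -106.90600183432875 across -1.1242162446482205
corner pts [598.72210587 116.61480223] [ 509.8912215  -188.72611213]
depth grip 1416.9738
```

Checks: the block spacing measures 437 mm against 438 expected. The rail's yaw is about -16.2°, with y-axis (0.279, 0.960). The grip is at about (524,-138), or -107 mm along the rail, inside the start range. I'll move above it and turn so the fingers close along the rail.

```bash
python3 -m handwheel '0.4 0.6 0 -0.7 0;0.6 0.7 0 -0.7 0;0.6 0.7 0 -0.7 0;0.6 0.7 0 -0.7 0;0.6 0.7 0 -0.7 0;0.6 0.7 0 -0.7 0;0.6 0.7 0 -0.7 0;0.6 0.7 0 -0.7 0;0.6 0.7 0 -0.7 0;0.6 0.7 0 -0.7 0;0.6 0.7 0 -0.7 0;0.4 0.5 0 -0.3 0' 20; python3 -m handwheel '0 0 0 0 0;0 0 0 0 0'
```

```text
clock: 1.1
eef_pos: [496.5, -176.2, 205.2]
eef_rot: [-3.141, 0.0, -0.283]
wrist_force: [-0.9, -0.8, 0.0]
finger_gap: 94.2
finger_force: 0.0
clock: 1.27
eef_pos: [495.4, -177.8, 205.0]
eef_rot: [-3.142, 0.001, -0.278]
wrist_force: [-0.5, 0.4, 0.7]
finger_gap: 93.8
finger_force: 0.0
```

```bash
python3 -m handwheel '0.35 0.5 0 0 0;0.36 0.5 0 0 0;0 0 -0.5 0 0;0 0 -0.5 0 0;0 0 -0.5 0 0;0 0 -0.4 0 0;0 0 -0.3 0 0;0 0 0 0 0'
python3 - <<'E'
from h import *
import cv2
p,d=camera("wrist");cv2.imwrite("pics/w1.png",p[:,:,::-1]);print(read_state()["eef_pos"])
E
```

```text
clock: 1.93
eef_pos: [521.8, -139.4, 115.0]
eef_rot: [-3.142, 0.004, -0.281]
wrist_force: [-0.9, -0.5, -0.9]
finger_gap: 93.9
finger_force: 0.0
[ 522.54930364 -139.47750199  116.6094168 ]
```

View pics/w1.png

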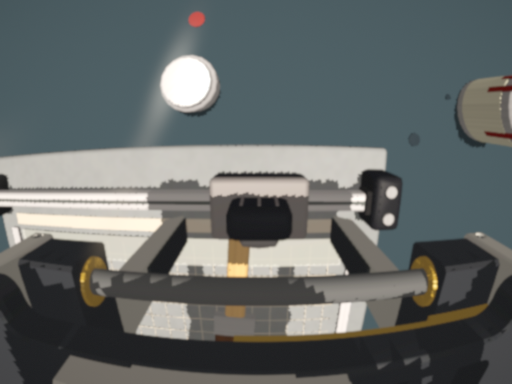

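The wrist view shows the black grip at about (260,215), centred between the open fingers at (160,240) and (355,240). I'll descend and close.

```bash
python3 -m handwheel '0.03 0 -0.3 0 0;0 0 -0.25 0 0;0 0 -0.2 0 0;0 0 0 0 0;0 0 0 0 0.3;0 0 0 0 0.45' 20; python3 -m handwheel '0 0 0 0 1;0 0 0 0 1;0 0 0 0 1;0 0 0 0 1;0 0 0 0 1;0 0 0 0 1;0 0 0 0 1;0 0 0 0 1' 20
```

```text
clock: 2.48
eef_pos: [524.9, -138.7, 87.7]
eef_rot: [3.142, -0.0, -0.28]
wrist_force: [0.1, -0.5, -0.2]
finger_gap: 83.8
finger_force: 0.0
clock: 3.15
eef_pos: [524.8, -138.7, 87.5]
eef_rot: [3.141, -0.0, -0.28]
wrist_force: [-0.8, 0.0, 1.4]
finger_gap: 43.8
finger_force: 20.0
```

```bash
cat > fmt.py <<'E'
import sys,re,numpy as np
t=sys.stdin.read();out=[]
g=lambda k:[np.array([float(x) for x in m.split(",")]) for m in re.findall(k+r": \[(.*?)\]",t)]
if "refus" in t.lower() or "rror" in t: print(t[:500])
d=np.array([.2793,.9602]);c=[float(x) for x in re.findall(r"clock: ([\d.]+)",t)]
for k,p,f in zip(c,g("eef_pos"),g("wrist_force")):
    q=p[:2]-[554.3,-36.06]
    print(f"{k:.2f} y{q@d:7.1f} x{q@[d[1],-d[0]]:5.1f} z{p[2]:6.1f} F{f[:2]@d:6.1f} Fx{f[:2]@[d[1],-d[0]]:5.1f} Fz{f[2]:5.1f}")
E
{ python3 -m handwheel '0.014 0.048 -0.02 0 1;0.028 0.096 -0.02 0 1;0.028 0.096 0 0 1'; 
python3 -m handwheel '0.028 0.096 0 0 1';python3 -m handwheel '0.028 0.096 0 0 1'; python3 -m handwheel '0.028 0.096 0 0 1'; python3 -m handwheel '0.028 0.096 0 0 1';python3 -m handwheel '0.014 0.048 0 0 1'; } | tee -a log.txt | python3 fmt.py
```

```text
3.40 y  -96.6 x  0.4 z  85.9 F  -1.6 Fx -1.3 Fz  4.2
3.48 y  -92.3 x  0.4 z  86.0 F  -2.2 Fx -0.6 Fz  3.8
3.57 y  -88.3 x  0.4 z  86.0 F  -1.9 Fx -1.3 Fz  4.2
3.65 y  -84.3 x  0.4 z  86.0 F  -1.7 Fx -0.8 Fz  3.9
3.73 y  -80.2 x  0.4 z  86.0 F  -1.0 Fx -0.1 Fz  4.5
3.82 y  -78.2 x  0.3 z  85.9 F  -2.0 Fx -1.5 Fz  4.9
```

```bash
{ python3 -m handwheel '0.021 0.072 0.03 0 1'; 
python3 -m handwheel '0.021 0.072 0.01 0 1'
python3 -m handwheel '0.021 0.072 0 0 1'
python3 -m handwheel '0.021 0.072 0 0 1'
python3 -m handwheel '0.021 0.072 0 0 1'
python3 -m handwheel '0.021 0.072 0 0 1'
python3 -m handwheel '0.021 0.072 0 0 1'
python3 -m handwheel '0.021 0.072 0 0 1'
python3 -m handwheel '0.021 0.072 0 0 1'
python3 -m handwheel '0.021 0.072 0 0 1'
python3 -m handwheel '0.021 0.072 0 0 1'
python3 -m handwheel '0.021 0.072 0 0 1'
python3 -m handwheel '0.021 0.072 0 0 1'
python3 -m handwheel '0.021 0.072 0 0 1'
python3 -m handwheel '0.021 0.072 0 0 1'
python3 -m handwheel '0.021 0.072 0 0 1'
python3 -m handwheel '0.021 0.072 0 0 1'
python3 -m handwheel '0.021 0.072 0 0 1'
python3 -m handwheel '0.021 0.072 0 0 1'
python3 -m handwheel '0.021 0.072 0 0 1'
python3 -m handwheel '0.021 0.072 0 0 1'
python3 -m handwheel '0.021 0.072 0 0 1'
python3 -m handwheel '0.021 0.072 0 0 1'
python3 -m handwheel '0.021 0.072 0 0 1'
python3 -m handwheel '0.021 0.072 0 0 1'
python3 -m handwheel '0.021 0.072 0 0 1'
python3 -m handwheel '0.021 0.072 0 0 1'
python3 -m handwheel '0.021 0.072 0 0 1'
python3 -m handwheel '0.021 0.072 0 0 1'
python3 -m handwheel '0.021 0.072 0 0 1'
python3 -m handwheel '0.021 0.072 0 0 1'
python3 -m handwheel '0.021 0.072 0 0 1'
python3 -m handwheel '0.021 0.072 0 0 1'
python3 -m handwheel '0.021 0.072 0 0 1'
python3 -m handwheel '0.021 0.072 0 0 1'
python3 -m handwheel '0.021 0.072 0 0 1'; } | tee -a log.txt | python3 fmt.py
```

```text
3.90 y  -75.5 x  0.4 z  87.0 F  -0.3 Fx  0.2 Fz  3.8
3.98 y  -72.5 x  0.4 z  87.6 F  -1.0 Fx  0.1 Fz  0.1
4.07 y  -69.6 x  0.4 z  87.5 F  -1.6 Fx -0.1 Fz  2.9
4.15 y  -66.6 x  0.4 z  87.5 F  -2.3 Fx -0.6 Fz  3.1
4.23 y  -63.7 x  0.4 z  87.4 F  -4.8 Fx  0.6 Fz  2.7
4.32 y  -60.9 x  0.3 z  87.4 F  -5.9 Fx -0.1 Fz  2.7
4.40 y  -57.9 x  0.4 z  87.4 F  -5.1 Fx  0.8 Fz  3.5
4.48 y  -54.9 x  0.4 z  87.5 F  -6.4 Fx  0.6 Fz  3.0
4.57 y  -51.9 x  0.3 z  87.4 F  -5.2 Fx -0.2 Fz  2.8
4.65 y  -48.9 x  0.4 z  87.4 F  -3.5 Fx -1.0 Fz  3.2
4.73 y  -45.6 x  0.3 z  87.4 F  -0.8 Fx  1.1 Fz  2.8
4.82 y  -42.6 x  0.4 z  87.4 F  -6.2 Fx  1.3 Fz  2.3
4.90 y  -39.9 x  0.4 z  87.5 F  -8.9 Fx  0.8 Fz  2.6
4.98 y  -37.3 x  0.3 z  87.4 F -11.4 Fx  0.7 Fz  1.9
5.07 y  -34.6 x  0.4 z  87.4 F -12.8 Fx  0.6 Fz  3.7
5.15 y  -32.0 x  0.4 z  87.4 F -19.5 Fx  0.8 Fz  3.3
5.23 y  -29.1 x  0.4 z  87.4 F -14.0 Fx  0.8 Fz  2.0
5.32 y  -25.8 x  0.4 z  87.4 F -12.7 Fx  1.2 Fz  3.3
5.40 y  -22.7 x  0.4 z  87.4 F  -8.4 Fx  0.4 Fz  2.7
5.48 y  -19.6 x  0.4 z  87.4 F -10.7 Fx  0.8 Fz  4.0
5.57 y  -16.3 x  0.4 z  87.4 F  -6.3 Fx -0.5 Fz  3.4
5.65 y  -12.9 x  0.4 z  87.4 F  -4.4 Fx  0.6 Fz  3.0
5.73 y   -9.6 x  0.4 z  87.4 F  -3.3 Fx  0.6 Fz  3.2
5.82 y   -6.5 x  0.4 z  87.5 F  -2.5 Fx  1.1 Fz  2.9
5.90 y   -3.3 x  0.4 z  87.5 F  -1.4 Fx  0.5 Fz  2.8
5.98 y   -0.2 x  0.4 z  87.5 F  -1.1 Fx  1.2 Fz  2.9
6.07 y    2.7 x  0.4 z  87.5 F  -0.8 Fx  1.9 Fz  3.0
6.15 y    5.7 x  0.4 z  87.5 F  -0.9 Fx  0.8 Fz  3.2
6.23 y    8.6 x  0.4 z  87.5 F  -0.3 Fx  1.7 Fz  3.3
6.32 y   11.5 x  0.4 z  87.5 F  -1.5 Fx  0.8 Fz  3.2
6.40 y   14.5 x  0.4 z  87.4 F  -1.8 Fx  1.3 Fz  2.9
6.48 y   17.5 x  0.4 z  87.5 F  -1.9 Fx  1.2 Fz  3.8
6.57 y   20.5 x  0.4 z  87.5 F  -2.2 Fx  0.6 Fz  3.4
6.65 y   23.5 x  0.4 z  87.4 F  -2.0 Fx  1.6 Fz  2.4
6.73 y   26.5 x  0.4 z  87.4 F  -1.4 Fx  1.9 Fz  3.0
6.82 y   29.5 x  0.4 z  87.4 F  -2.4 Fx  1.2 Fz  3.2
```

Peaks going left: a light one near -56 and the worst near -31. I'll continue to the left stop.

```bash
{ python3 -m handwheel '0.028 0.096 0 0 1;0.028 0.096 0 0 1;0.028 0.096 0 0 1;0.028 0.096 0 0 1;0.028 0.096 0 0 1;0.028 0.096 0 0 1;0.028 0.096 0 0 1;0.028 0.096 0 0 1;0.028 0.096 0 0 1;0.028 0.096 0 0 1;0.028 0.096 0 0 1;0.028 0.096 0 0 1'
python3 -m handwheel '0.028 0.096 0 0 1;0.028 0.096 0 0 1;0.028 0.096 0 0 1;0.028 0.096 0 0 1;0.028 0.096 0 0 1;0.028 0.096 0 0 1;0.028 0.096 0 0 1;0.028 0.096 0 0 1;0.028 0.096 0 0 1;0.028 0.096 0 0 1;0.028 0.096 0 0 1;0.028 0.096 0 0 1'
python3 -m handwheel '0.028 0.096 0 0 1;0.028 0.096 0 0 1;0.028 0.096 0 0 1;0.028 0.096 0 0 1;0.021 0.072 0 0 1;0.014 0.048 0 0 1'
python3 -m handwheel '0.014 0.048 0 0 1;0.007 0.024 0 0 1;0 0 0 0 1'
python3 -m handwheel '0.014 0.048 0 0 1;0 0 0 0 1'
python3 -m handwheel '0.010 0.036 0 0 1;0 0 0 0 1'; } | tee -a log.txt | python3 fmt.py
```

```text
7.82 y   77.6 x  0.5 z  87.4 F  -1.0 Fx  2.0 Fz  2.6
8.82 y  125.6 x  0.4 z  87.4 F  -1.9 Fx  2.6 Fz  2.9
9.32 y  146.6 x  0.5 z  87.4 F  -0.5 Fx  2.3 Fz  2.9
9.57 y  149.4 x  0.5 z  87.4 F   0.8 Fx  2.8 Fz  2.9
9.73 y  151.4 x  0.5 z  87.5 F   0.9 Fx  2.5 Fz  3.3
9.90 y  152.8 x  0.5 z  87.5 F  -0.5 Fx  2.1 Fz  3.3
```

```bash
{ python3 -m handwheel '0.010 0.036 0 0 1;0 0 0 0 1'
python3 -m handwheel '0.010 0.036 0 0 1;0 0 0 0 1'
python3 -m handwheel '0.010 0.036 0 0 1;0 0 0 0 1'; } | tee -a log.txt | python3 fmt.py
```

```text
10.07 y  154.3 x  0.5 z  87.5 F  -0.4 Fx  2.4 Fz  2.9
10.23 y  155.9 x  0.5 z  87.5 F  -0.1 Fx  2.7 Fz  2.4
10.40 y  157.4 x  0.4 z  87.5 F   0.5 Fx  3.5 Fz  3.3
```

```bash
{ python3 -m handwheel '0.007 0.024 0 0 1;0 0 0 0 1'
python3 -m handwheel '0.007 0.024 0 0 1;0 0 0 0 1;0 0 0 0 1'; } | tee -a log.txt | python3 fmt.py
```

```text
10.57 y  158.2 x  0.4 z  87.4 F  -1.7 Fx  3.3 Fz  2.4
10.82 y  158.9 x  0.4 z  87.4 F  -3.4 Fx  3.1 Fz  3.3
```

```bash
{ python3 -m handwheel '0.007 0.024 0 0 1;0 0 0 0 1;0 0 0 0 1'; } | tee -a log.txt | python3 fmt.py
```

```text
11.07 y  159.5 x  0.5 z  87.3 F  -7.0 Fx  3.6 Fz  3.9
```

Left stop touched at about 158.5 (nominal 159). Now the return stroke.

```bash
{ python3 -m handwheel '-0.014 -0.048 0 0 1;-0.028 -0.096 0 0 1;-0.028 -0.096 0 0 1;-0.028 -0.096 0 0 1;-0.028 -0.096 0 0 1;-0.028 -0.096 0 0 1;-0.028 -0.096 0 0 1;-0.028 -0.096 0 0 1;-0.028 -0.096 0 0 1;-0.028 -0.096 0 0 1;-0.028 -0.096 0 0 1;-0.028 -0.096 0 0 1'
python3 -m handwheel '-0.028 -0.096 0 0 1;-0.028 -0.096 0 0 1;-0.028 -0.096 0 0 1;-0.028 -0.096 0 0 1;-0.028 -0.096 0 0 1;-0.028 -0.096 0 0 1;-0.028 -0.096 0 0 1;-0.028 -0.096 0 0 1;-0.028 -0.096 0 0 1;-0.028 -0.096 0 0 1;-0.028 -0.096 0 0 1;-0.028 -0.096 0 0 1'
python3 -m handwheel '-0.028 -0.096 0 0 1;-0.028 -0.096 0 0 1;-0.028 -0.096 0 0 1;-0.028 -0.096 0 0 1;-0.028 -0.096 0 0 1;-0.028 -0.096 0 0 1;-0.028 -0.096 0 0 1;-0.028 -0.096 0 0 1;-0.028 -0.096 0 0 1;-0.028 -0.096 0 0 1;-0.028 -0.096 0 0 1;-0.028 -0.096 0 0 1'
python3 -m handwheel '-0.021 -0.072 0 0 1'
python3 -m handwheel '-0.021 -0.072 0 0 1'
python3 -m handwheel '-0.021 -0.072 0 0 1'
python3 -m handwheel '-0.021 -0.072 0 0 1'
python3 -m handwheel '-0.021 -0.072 0 0 1'
python3 -m handwheel '-0.021 -0.072 0 0 1'
python3 -m handwheel '-0.021 -0.072 0 0 1'
python3 -m handwheel '-0.021 -0.072 0 0 1'
python3 -m handwheel '-0.021 -0.072 0 0 1'
python3 -m handwheel '-0.021 -0.072 0 0 1'
python3 -m handwheel '-0.021 -0.072 0 0 1'
python3 -m handwheel '-0.021 -0.072 0 0 1'
python3 -m handwheel '-0.021 -0.072 0 0 1'
python3 -m handwheel '-0.021 -0.072 0 0 1'
python3 -m handwheel '-0.021 -0.072 0 0 1'
python3 -m handwheel '-0.021 -0.072 0 0 1'
python3 -m handwheel '-0.021 -0.072 0 0 1'
python3 -m handwheel '-0.021 -0.072 0 0 1'
python3 -m handwheel '-0.021 -0.072 0 0 1'
python3 -m handwheel '-0.021 -0.072 0 0 1'
python3 -m handwheel '-0.021 -0.072 0 0 1'
python3 -m handwheel '-0.021 -0.072 0 0 1'
python3 -m handwheel '-0.021 -0.072 0 0 1'
python3 -m handwheel '-0.021 -0.072 0 0 1'
python3 -m handwheel '-0.021 -0.072 0 0 1'
python3 -m handwheel '-0.021 -0.072 0 0 1'
python3 -m handwheel '-0.021 -0.072 0 0 1'
python3 -m handwheel '-0.021 -0.072 0 0 1'
python3 -m handwheel '-0.021 -0.072 0 0 1'
python3 -m handwheel '-0.021 -0.072 0 0 1'; } | tee -a log.txt | python3 fmt.py
```

```text
12.07 y  113.8 x  0.4 z  87.5 F   2.0 Fx  4.1 Fz  3.0
13.07 y   65.8 x  0.3 z  87.5 F   1.5 Fx  5.2 Fz  2.5
14.07 y   17.9 x  0.3 z  87.5 F   2.2 Fx  5.6 Fz  3.6
14.15 y   14.7 x  0.3 z  87.5 F   1.2 Fx  4.9 Fz  2.8
14.23 y   11.9 x  0.3 z  87.5 F   1.8 Fx  5.7 Fz  4.0
14.32 y    8.9 x  0.3 z  87.4 F   2.1 Fx  5.4 Fz  2.4
14.40 y    5.9 x  0.4 z  87.5 F   2.0 Fx  5.5 Fz  3.6
14.48 y    3.0 x  0.3 z  87.4 F   2.2 Fx  4.9 Fz  3.9
14.57 y   -0.1 x  0.2 z  87.5 F   2.6 Fx  4.9 Fz  2.9
14.65 y   -3.1 x  0.3 z  87.4 F   1.6 Fx  4.7 Fz  3.1
14.73 y   -6.0 x  0.3 z  87.5 F   2.3 Fx  5.6 Fz  3.9
14.82 y   -8.7 x  0.2 z  87.4 F   5.5 Fx  4.2 Fz  3.0
14.90 y  -11.3 x  0.3 z  87.5 F   8.9 Fx  6.2 Fz  2.9
14.98 y  -13.9 x  0.3 z  87.5 F  11.9 Fx  5.6 Fz  2.4
15.07 y  -16.6 x  0.3 z  87.5 F  13.2 Fx  5.9 Fz  2.3
15.15 y  -19.2 x  0.3 z  87.5 F  15.7 Fx  5.6 Fz  2.0
15.23 y  -22.3 x  0.2 z  87.5 F  13.9 Fx  5.3 Fz  2.1
15.32 y  -25.4 x  0.2 z  87.5 F  12.1 Fx  4.3 Fz  2.5
15.40 y  -28.6 x  0.2 z  87.5 F   9.4 Fx  5.3 Fz  3.6
15.48 y  -31.6 x  0.2 z  87.5 F   8.8 Fx  4.8 Fz  2.7
15.57 y  -35.1 x  0.3 z  87.5 F   6.3 Fx  3.6 Fz  2.7
15.65 y  -38.4 x  0.2 z  87.5 F   4.2 Fx  5.1 Fz  2.5
15.73 y  -41.6 x  0.2 z  87.5 F   3.0 Fx  5.8 Fz  2.3
15.82 y  -44.8 x  0.2 z  87.5 F   2.1 Fx  4.2 Fz  3.9
15.90 y  -47.8 x  0.3 z  87.5 F   5.6 Fx  5.0 Fz  3.2
15.98 y  -50.5 x  0.2 z  87.5 F   6.5 Fx  5.0 Fz  2.6
16.07 y  -53.5 x  0.3 z  87.5 F   5.3 Fx  6.5 Fz  3.2
16.15 y  -56.5 x  0.2 z  87.5 F   5.0 Fx  4.6 Fz  2.2
16.23 y  -59.5 x  0.2 z  87.5 F   4.2 Fx  5.5 Fz  3.1
16.32 y  -62.7 x  0.2 z  87.5 F   3.1 Fx  4.4 Fz  3.2
16.40 y  -65.8 x  0.2 z  87.5 F   1.2 Fx  5.3 Fz  3.5
16.48 y  -68.9 x  0.2 z  87.5 F   2.1 Fx  5.3 Fz  2.9
16.57 y  -71.9 x  0.2 z  87.5 F   0.7 Fx  5.6 Fz  3.5
```

The worst fleck's peaks are at -32 and -19, and its onsets at -44 and -7.5, so its middle is at about -25.6. Next, the right stop.

```bash
{ python3 -m handwheel '-0.028 -0.096 0 0 1;-0.028 -0.096 0 0 1;-0.028 -0.096 0 0 1;-0.028 -0.096 0 0 1;-0.028 -0.096 0 0 1;-0.028 -0.096 0 0 1;-0.028 -0.096 0 0 1;-0.028 -0.096 0 0 1;-0.028 -0.096 0 0 1;-0.028 -0.096 0 0 1;-0.028 -0.096 0 0 1;-0.028 -0.096 0 0 1'
python3 -m handwheel '-0.028 -0.096 0 0 1;-0.028 -0.096 0 0 1;-0.028 -0.096 0 0 1;-0.028 -0.096 0 0 1;-0.028 -0.096 0 0 1;-0.028 -0.096 0 0 1;-0.028 -0.096 0 0 1;-0.021 -0.072 0 0 1;-0.014 -0.048 0 0 1;-0.007 -0.024 0 0 1;0 0 0 0 1'
python3 -m handwheel '-0.010 -0.036 0 0 1;0 0 0 0 1'
python3 -m handwheel '-0.007 -0.024 0 0 1;0 0 0 0 1;0 0 0 0 1'; } | tee -a log.txt | python3 fmt.py
```

```text
17.57 y -120.0 x  0.1 z  87.4 F   1.7 Fx  4.6 Fz  2.7
18.48 y -154.1 x  0.2 z  87.4 F  -0.1 Fx  4.3 Fz  3.2
18.65 y -155.5 x  0.1 z  87.4 F  -0.3 Fx  5.4 Fz  2.4
18.90 y -156.4 x  0.2 z  87.4 F   0.3 Fx  4.5 Fz  3.7
```

```bash
{ python3 -m handwheel '-0.007 -0.024 0 0 1;0 0 0 0 1;0 0 0 0 1'
python3 -m handwheel '-0.007 -0.024 0 0 1;0 0 0 0 1;0 0 0 0 1'
python3 -m handwheel '-0.007 -0.024 0 0 1;0 0 0 0 1;0 0 0 0 1'; } | tee -a log.txt | python3 fmt.py
```

```text
19.15 y -157.4 x  0.2 z  87.4 F   0.3 Fx  5.3 Fz  4.0
19.40 y -158.3 x  0.1 z  87.4 F   0.5 Fx  4.6 Fz  3.6
19.65 y -159.4 x  0.1 z  87.4 F  -0.4 Fx  4.5 Fz  3.6
```

```bash
{ python3 -m handwheel '-0.007 -0.024 0 0 1;0 0 0 0 1;0 0 0 0 1'
python3 -m handwheel '-0.007 -0.024 0 0 1;0 0 0 0 1;0 0 0 0 1'; } | tee -a log.txt | python3 fmt.py
```

```text
19.90 y -160.4 x  0.2 z  87.4 F   0.8 Fx  5.2 Fz  3.4
20.15 y -161.2 x  0.1 z  87.4 F   2.4 Fx  3.7 Fz  2.3
```

```bash
{ python3 -m handwheel '-0.007 -0.024 0 0 1;0 0 0 0 1;0 0 0 0 1'; } | tee -a log.txt | python3 fmt.py
```

```text
20.40 y -161.9 x  0.1 z  87.4 F   5.1 Fx  3.4 Fz  3.3
```

Right stop touched. Now to the stiffest spot at -25.6.

```bash
{ python3 -m handwheel '0.014 0.048 0 0 1;0.028 0.096 0 0 1;0.028 0.096 0 0 1;0.028 0.096 0 0 1;0.028 0.096 0 0 1;0.028 0.096 0 0 1;0.028 0.096 0 0 1;0.028 0.096 0 0 1;0.028 0.096 0 0 1;0.028 0.096 0 0 1;0.028 0.096 0 0 1;0.028 0.096 0 0 1'
python3 -m handwheel '0.028 0.096 0 0 1;0.028 0.096 0 0 1;0.028 0.096 0 0 1;0.028 0.096 0 0 1;0.028 0.096 0 0 1;0.028 0.096 0 0 1;0.028 0.096 0 0 1;0.028 0.096 0 0 1;0.028 0.096 0 0 1;0.028 0.096 0 0 1;0.028 0.096 0 0 1;0.028 0.096 0 0 1'
python3 -m handwheel '0.028 0.096 0 0 1;0.028 0.096 0 0 1;0.028 0.096 0 0 1;0.028 0.096 0 0 1;0.028 0.096 0 0 1;0.028 0.096 0 0 1;0.028 0.096 0 0 1;0.028 0.096 0 0 1;0.021 0.072 0 0 1;0.014 0.048 0 0 1;0 0 0 0 1;0 0 0 0 1'; } | tee -a log.txt | python3 fmt.py
```

```text
21.40 y -115.9 x  0.2 z  87.5 F  -1.6 Fx  2.9 Fz  3.6
22.40 y  -67.9 x  0.3 z  87.4 F  -1.6 Fx  3.0 Fz  2.4
23.40 y  -31.4 x  0.3 z  87.4 F  -4.1 Fx  3.9 Fz  3.7
```

```bash
{ python3 -m handwheel '0.014 0.048 0 0 1;0.014 0.048 0 0 1;0.014 0.048 0 0 1;0 0 0 0 1;0 0 0 0 1;0 0 0 0 1'; } | tee -a log.txt | python3 fmt.py
```

```text
23.90 y  -25.2 x  0.2 z  87.4 F  -2.6 Fx  4.0 Fz  3.5
```

```bash
python3 -m handwheel '0 0 0 0 0.5;0 0 0 0 0.4;0 0 0 0 0.3;0 0 0 0 0;0 0 0 0 0;0 0 0 0 0;0 0 0 0 0;0 0 0 0 0;0 0 0 0 0'; python3 -m handwheel '0 0 0.2 0 0;0 0 0.4 0 0;0 0 0.5 0 0;0 0 0.5 0 0;0 0 0.5 0 0;0 0 0.5 0 0;-0.3 0 0.4 0 0;-0.6 0 0 0 0;-0.6 0 0 0 0;-0.6 0 0 0 0;-0.3 0 0 0 0;0 0 0 0 0'
python3 - <<'E'
from h import *
import cv2
p,d=camera("wrist");cv2.imwrite("pics/w2.png",p[:,:,::-1])
p,d=camera("side");cv2.imwrite("pics/s2.png",cv2.resize(p[130:290,160:370,::-1],None,fx=3.5,fy=3.5))
p,d=camera("top");cv2.imwrite("pics/t2.png",cv2.resize(p[140:220,170:340,::-1],None,fx=4.7,fy=4.7,interpolation=cv2.INTER_CUBIC))
E
```

```text
clock: 24.65
eef_pos: [547.5, -60.4, 87.4]
eef_rot: [-3.142, 0.0, -0.28]
wrist_force: [-0.6, 0.1, 0.1]
finger_gap: 93.7
finger_force: 0.0
clock: 25.65
eef_pos: [450.1, -60.4, 208.5]
eef_rot: [-3.142, -0.001, -0.281]
wrist_force: [-0.2, -0.5, 1.1]
finger_gap: 94.2
finger_force: 0.0
```

View pics/s2.png

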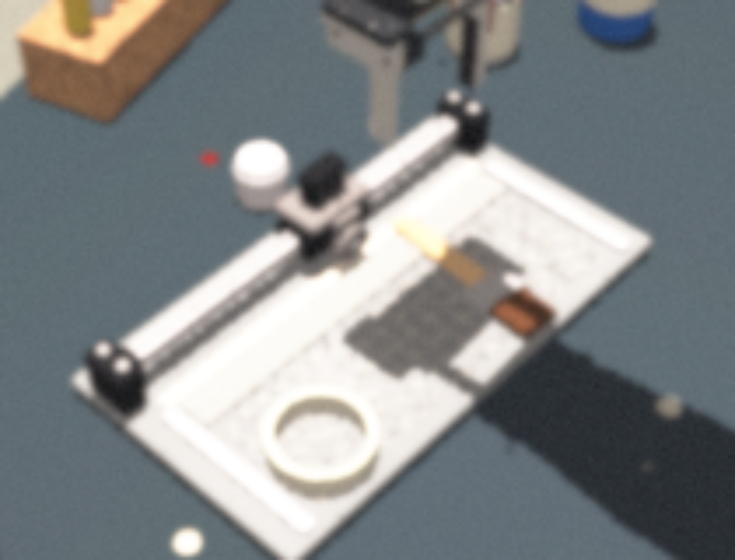

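View pics/t2.png

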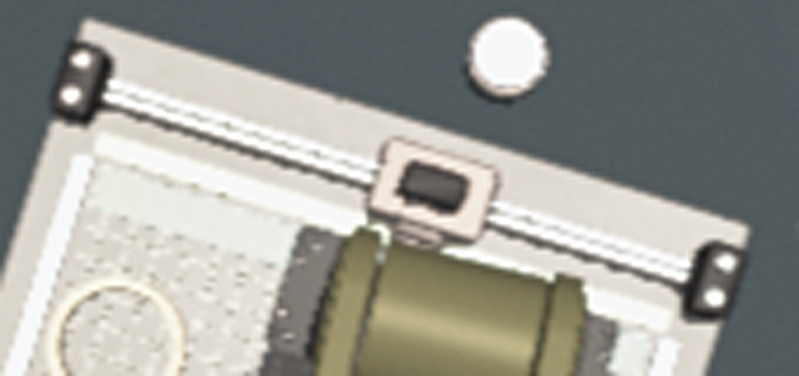

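The head stands clear and let go in both views, with the grip top at (435,185) in the top crop. That puts it at about -24 mm on the rail, which agrees with the arm reading of -25.2. The other things on the board haven't moved.

```bash
python3 -c "from cell import *;print(sign_off())"
```

```text
the job is handed in; nothing more can be done
None
```

I stroked the cutting head to the left-hand stop and back to the right-hand stop, then left it released on the stiffest spot, about 25 mm to the right of the rail's middle (y ≈ -25 mm), and handed the job in; no verdict came back.

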